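# Check the depth of a hidden anchor hole under a lug plate

## Robot

A 6-joint arm with a two-finger parallel gripper is mounted at the origin on the work surface. World frame = base frame: x ahead of the robot, y to its left, z up, the work surface at z = 0. Lengths are in mm, angles in degrees, forces in N, time in s.
With the tool pointing down it reaches from about 350 to 850 mm from the base axis. Payload 8.1 kg.
Tool frame: the origin (TCP) lies at the very end of the fingers, on their centre line; the grasp point (between the pads) lies 19 mm behind it; z points along the fingers, y is the line along which they close (so a half turn about z gives the same grasp; the last joint's range is limited). The gripper opens to 85 mm and grips with 20 to 120 N. Pads are 22 mm wide; open, the fingers measure 114 mm over their backs; the gripper's body (76 mm by 85 mm) begins 54 mm behind the grasp point. The pads swing forward as they close: fully open they stand 13 mm farther back than shut.
Start: joints at [-81.841, 7.471, 85.268, -0, 87.261, -4.893], TCP at [135.521, -584.499, 231.292] pointing down, gripper open.
Joint ranges: [-169.43, 169.43], [-51.17, 129.36], [1.28, 143.12], [-76.62, 256.62], [0, 156.53], [-152.29, 152.29]. Speed limits (degrees/s): [136.94, 136.94, 159.86, 180, 180, 180].

## Interface

Orientations are given as [roll, pitch, yaw] about the fixed x, y, z axes, in that order (R = Rz(yaw) Ry(pitch) Rx(roll)).
In Python, from bench import sense, eyes, job, models gives the robot as it stands. The module is installed in compiled form; this text tells all that it offers.
- The arm moves only by the tool apply_moves, never from a script. Its argument "rows" is a list of rows, each a list of 6 numbers: the shift along the tool's x, y, z in mm, then the turn, a rotation vector about the tool's x, y, z in rad. In form: [[dx, dy, dz, rx, ry, rz], ...]. A call has exactly 5 rows; each row shifts and turns the commanded pose from where the row before left it, along the tool's axes as they then stand; what a row does not reach is not made up. A row lasts 1/8 s, in which the tool goes at most 62.5 mm and 10.7 degrees, less where a joint would pass 70% of its speed; a pose out of reach is approached as far as the arm can. A call is refused whole if a number of a shift passes 62.5 or a number of a turn 0.188, either way. A call with a gripper value outside its range is refused whole. "fingers" is the finger opening in mm, from 0 to 85.4, set as the call begins (left out, the last holds). The fingers move at their own pace and stop on an object; "grip_force" is the grip in N (left out, the last holds). Time passes only in rows, so rows that do not move let the fingers close, or fill a call up. It gives the time, the measured TCP pose, the force, the opening and the grip force at its end, in the units of the state.
- sense(): the state, without advancing time (a new reading comes with each control period).
- eyes.snapshot(name): name is "side" or "top"; returns (picture, depth): 400x640x3 uint8, red, green, blue; 400x640 float32, mm along the optical axis (not along the pixel's ray), 0 where there is no reading.
- eyes.get_calibration(name): a dict with "intrinsics" (3x3 intrinsics, pixels), "R" (3x3) and "t" (3): a world point X has camera coordinates R X + t. Camera axes: x right, y down, z forward; pixel columns grow to the right and rows downward; lengths in mm; the calibration is good to about 2 mm. A picture is of the moment at which its call begins. get_calibration takes no time and is no camera call.
- job.hand_in(): hands the job in; it is judged then, once.
Trained networks look in the newest picture that a camera, given by its name, has taken for a name from the list of things; names that differ only in an ending like _2 or _b are one class to them, and where a whole thing is asked for, a point or a joint stands for the part that bears it (a point fixed in the world has none). Each returns a list of dicts, best first, with "confidence" (0 to 1); they miss things now and then, are a little off and sometimes report something else, mostly with a low value. They report only what shows in the picture. A call takes as long as a camera call.
- models.boxes_of(name, camera): "xyz" ([x, y, z] in mm, in world coordinates, good to about 4 mm: the middle of the surface that is visible of it).
- models.cut_out(name, camera): "pixels" (400x640 bool, what is visible of it).
- models.place_of(name, camera): "xyz" ([x, y, z] in mm, in world coordinates, good to about 4 mm: a listed point, or the origin of a listed thing).
The state is a dict: "time": time; "joint_pos": joint angles; "qd": joint speeds; "joint_efforts": joint torques, N m; "tool_pos": TCP position; "tcp_rot": TCP orientation; "ft_force": force on the tool from outside, world axes, zero at the start; "wrist_torque": the same for the moment, N m; "finger_gap": finger opening in mm; "grip_force": force on a finger pad.
Only numpy, scipy, OpenCV 4.12 (cv2) and the standard library are available. Lean on these libraries where they do the work, as an engineer would, in place of code of your own. Each camera call takes 0.05 s, during which the arm holds its last target. There are 200 camera calls.

## Task

Under the lug plate's free slot (the one without a stud and nut) an anchor hole has been drilled in the concrete, but nobody can see where along the slot it is. Take the depth gauge from the tool stand, feel along the concrete in that slot with its tip until it drops into the hole, and push it down until it stands on the bottom, so that the plate pushes the brass collar up the rod to mark the depth. Then put the gauge back in its hole in the stand, standing upright on its flange with the collar still at its mark, and leave the other things on the bench where they are.

Things in the scene. Friction and masses are not known exactly. Their poses are not given: they have to be found in the camera images.
- gauge: depth gauge upright in the stand, 183 mm long, under 0.3 kg. Origin at the rod's ball-ended tip, z up the rod. Round steel rod 8 mm thick, 104 mm long from tip to flange; flange 46 mm across, 104 to 112 mm above the tip; square wooden handle 24 x 24 mm, 112 to 182 mm above the tip, flats facing its x and y axes. Held by the handle from above, rod hanging down
- collar (a joint): brass collar on the gauge's rod, 22 mm across, 12 mm tall, too wide for the slots. It slides along the rod against about 2 N of friction and stays where it is left. Value (m): its underside is 25 mm + value above the tip; range 0 to 0.065, found at 0 to 0.020
- lug: steel plate, 130 mm (x) by 220 mm (y), 10 mm thick, fixed on a concrete block 240 (x) by 340 (y) by 90 mm high, same centre and yaw. Origin: centre of the plate's underside, which is the concrete's top, 90 mm above the bench; z up. An upright eye plate 80 mm long and 10 mm thick runs along x over the middle (y = 0), up to 64 mm above the origin. Two slots, one each side of it
- slot_pos (a point): middle of the slot at the lug's y = +70 mm, at the level of the plate's underside (the concrete); x along the slot. The slot is 70 mm long along x, 14 mm wide and 10 mm deep, with the black-coated concrete as its floor
- slot_neg (a point): the same for the slot at the lug's y = -70 mm. Whichever slot is free has one drilled hole in its floor: 14 mm wide, on the slot's centreline, its centre within 22 mm of the slot's middle, straight down into the concrete, 50 to 70 mm deep, with a solid bottom. It is black in black and not to be seen; the rest of the floor is level
- stud: threaded stud, 12 mm thick, with washer (30 mm) and hexagon nut, already set in one of the lug plate's two slots (which one varies), reaching 45 mm above its origin; the other slot is the free one. Origin on its axis at the level of the plate's underside. Fixed
- stand: plywood tool stand, fixed: board 210 mm (x) by 84 mm (y) and 18 mm thick, its top 130 mm above the bench, on two end boards; origin at the centre of its foot on the bench
- stand_hole (a point): centre of the gauge's hole at the top face of the stand's board, 130 mm above the bench; the hole is round, 34 mm wide, and goes through the 18 mm board, with 100 mm of open space below the board's underside. With the gauge home its flange lies flat on the board and its tip is 104 mm below this point
- awl: wood-handled awl standing in the stand's middle hole, 90 mm from the gauge; handle 26 mm thick, reaching 68 mm above the board. Origin where the handle meets the board. Leave alone
- bore_brush: small hole brush with a ring handle in the stand's far hole, 135 mm from the gauge, reaching 52 mm above the board. Origin at the board's top. Leave alone
- paint_tin: round paint tin, 100 mm wide, 110 mm tall, origin under its centre. Bystander
- resin: white plastic bottle, 70 mm wide, 170 mm tall, origin under its centre. Bystander
- mug: grey mixing mug, 80 mm wide, 100 mm tall, handle to its +y, origin under its centre. Bystander
- flat_brush: flat paint brush lying on the bench, about 200 mm long and 16 mm tall, origin near its ferrule. Bystander
- spare_stud: threaded stud with a nut lying on the bench, 130 mm long, 12 mm thick, origin under its middle. Bystander

How it is judged (in metres and radians):
On the way:
1. the gauge's tip stands on the bottom of the hidden hole and the plate has pushed the collar up to its mark (z of gauge in the frame of lug below -0.057 m and x of gauge in the frame of lug between -0.035 and 0.035 m and y of gauge in the frame of lug between -0.08 and 0.08 m and value of joint collar above 0.0415 m), for 0.2 s.
At the end, for the whole second after the job is handed in: the gauge stands upright in its own hole in the stand (tip within 13 mm of the hole's centre line and 104 mm below the board's top to 3 mm, tilt under 0.05 rad), at rest, and its collar still marks the hole's true depth to about 4 mm (horizontal distance between gauge and stand_hole below 0.013 m and z of gauge in the frame of stand_hole between -0.107 and -0.101 m and angle between gauge's own z axis and vertical below 0.05 rad and linear speed of gauge below 0.02 m/s and value of joint collar between 0.0415 and 0.0495 m); the robot touches nothing.
It fails at once if another thing on the bench or in the stand is pushed more than 30 mm or knocked over (distance of any of paint_tin, resin, mug, flat_brush, spare_stud, awl, bore_brush from where it was at the start of the episode above 0.03 m or angle between any of paint_tin, resin, mug, awl, bore_brush's own z axis and vertical above 0.6 rad).
It also fails if it takes over 70 s, if anything falls off the work surface, if the arm or the gripper's body presses on something with over 40 N, if the wrist force passes 120 N, or if a joint passes its speed limit or range.

## Working session

There is one attempt and no reset: what is moved stays moved. The work goes in short steps, Python scripts to look and compute and a tool call to move; the robot and the scene stay as the last step left them, time stands still between calls to the robot, and variables do not carry over. Pictures are saved under pics/ and viewed, at most 10 in all, crops included, and the job is handed in when it is done.

Besides the shell and the picture viewer there is one more tool, called after ">>>" as name(argument=value, ...) on one line, values as JSON. apply_moves: Moves the arm, as the interface text tells. Its arguments: {"type":"object","properties":{"rows":{"type":"array"},"fingers":{"type":"number"},"grip_force":{"type":"number"}},"required":["rows"]}

```bash
mkdir -p pics; python3 - <<'E'
from bench import sense, eyes, models
import cv2, numpy as np
for c in ("top","side"):
    p,d=eyes.snapshot(c); cv2.imwrite(f"pics/{c}0.png",p[:,:,::-1]); np.savez(f"{c}0.npz",p=p,d=d)
    for n in ("gauge","stand_hole","slot_pos","slot_neg","stud","lug","stand","awl","bore_brush","resin","paint_tin","mug"):
        r=models.place_of(n,c); print(c,n,[(np.round(x["xyz"]).tolist(),round(x["confidence"],2)) for x in r[:2]])
    k=eyes.get_calibration(c); print(np.round(-k["R"].T@k["t"]), np.round(k["R"],3).tolist(), k["intrinsics"].tolist())
s=sense(); print({k:np.round(v,2).tolist() for k,v in s.items()})
E
```

```text
top gauge [([523.0, -274.0, 23.0], 0.59), ([612.0, 515.0, -2.0], 0.59)]
top stand_hole [([524.0, -274.0, 129.0], 0.56)]
top slot_pos [([594.0, 160.0, 90.0], 0.75), ([794.0, 161.0, 1.0], 0.26)]
top slot_neg [([603.0, 24.0, 88.0], 0.65)]
top stud [([609.0, 24.0, 92.0], 0.61)]
top lug [([601.0, 89.0, 92.0], 0.97), ([419.0, 474.0, 3.0], 0.24)]
top stand [([582.0, -275.0, -2.0], 0.56), ([606.0, 21.0, 88.0], 0.39)]
top awl [([612.0, -283.0, 131.0], 0.39)]
top bore_brush [([654.0, -284.0, 127.0], 0.57), ([607.0, 22.0, 90.0], 0.5)]
top resin [([611.0, 519.0, 2.0], 0.76)]
top paint_tin [([417.0, 474.0, 2.0], 0.71)]
top mug [([765.0, -176.0, 3.0], 0.85), ([792.0, 163.0, 0.0], 0.17)]
[ 261.   13. 1643.] [[-0.005, -1.0, -0.001], [-0.975, 0.006, -0.221], [0.221, -0.0, -0.975]] [[507.09988297488155, 0.0, 319.73597049156035], [0.0, 507.09988297488155, 195.98650718483069], [0.0, 0.0, 1.0]]
side gauge [([524.0, -271.0, 27.0], 0.71)]
side stand_hole [([518.0, -275.0, 133.0], 0.64), ([598.0, 92.0, 92.0], 0.24)]
side slot_pos [([592.0, 160.0, 90.0], 0.97)]
side slot_neg [([606.0, 14.0, 92.0], 0.74), ([5
[... 291 characters left out ...]
519.0, -3.0], 0.98), ([420.0, 476.0, -2.0], 0.62)]
side paint_tin [([422.0, 477.0, -3.0], 0.95)]
side mug [([765.0, -180.0, -1.0], 0.57)]
[  386. -1146.  1049.] [[0.985, -0.17, 0.017], [-0.092, -0.614, -0.784], [0.143, 0.771, -0.62]] [[458.67789667992605, 0.0, 322.82523129951517], [0.0, 458.67789667992605, 202.41265927163732], [0.0, 0.0, 1.0]]
{'time': 1.3, 'joint_pos': [-81.84, 7.47, 85.27, 0.0, 87.26, -4.89], 'qd': [-0.1, 0.03, 0.07, 0.1, 0.02, -0.02], 'joint_efforts': [-0.0, -56.93, -50.08, -0.0, 0.0, -0.0], 'tool_pos': [135.53, -584.48, 231.27], 'tcp_rot': [-180.0, -0.0, 13.05], 'ft_force': [1.04, -0.04, 0.44], 'wrist_torque': [-0.09, -0.06, 0.03], 'grip_force': 0.0, 'finger_gap': 85.17}
```

```bash
python3 -c "
import cv2,numpy as np
a=cv2.imread('pics/top0.png');b=cv2.imread('pics/side0.png');cv2.imwrite('pics/both.png',cv2.resize(np.vstack([a,b]),(480,600),interpolation=cv2.INTER_AREA))"
```

```text
(no output)
```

View pics/top0.png

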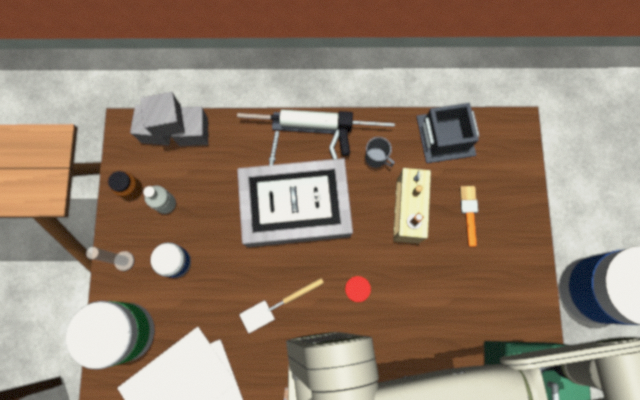

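View pics/side0.png

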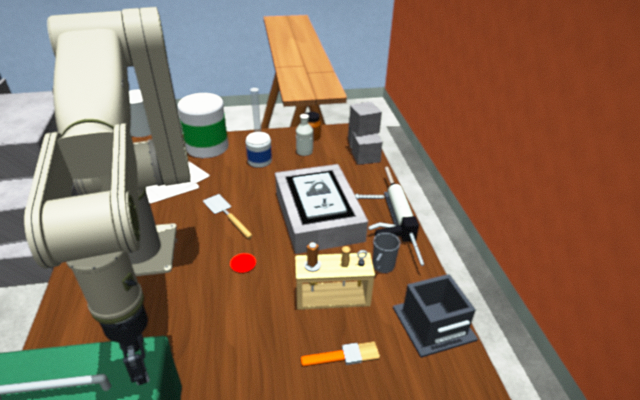

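The top view shows the lug at (294,201), with the free slot at (271,201), and the stud at (317,197). The gauge is at (417,220), nearest the camera on the stand, with the awl at (419,189). The side view agrees. Next I'll take close crops and fit the lug and stand.

```bash
cat > h.py <<'E'
import numpy as np, cv2
from bench import eyes
def pts(c,d):
    k=eyes.get_calibration(c);K=np.array(k["intrinsics"]);R=np.array(k["R"]);t=np.array(k["t"]).ravel()
    v,u=np.mgrid[0:400,0:640]
    P=np.stack([(u-K[0,2])/K[0,0]*d,(v-K[1,2])/K[1,1]*d,d],-1)
    return (P-t)@R
def ray(c,u,v,z):
    k=eyes.get_calibration(c);K=np.array(k["intrinsics"]);R=np.array(k["R"]);t=np.array(k["t"]).ravel()
    C=-R.T@t; w=R.T@np.linalg.solve(K,[u,v,1.]); return C+w*(z-C[2])/w[2]
def proj(c,X):
    k=eyes.get_calibration(c);K=np.array(k["intrinsics"]);p=np.array(k["R"])@X+np.array(k["t"]).ravel();p=K@p;return p[:2]/p[2]
E
python3 - <<'E'
from h import *
out=[]
for c,bx in (("top",[(232,152,128,100),(390,160,50,90)]),("side",[(268,155,110,100),(285,235,100,75)])):
    f=np.load(f"{c}0.npz");p,d=f["p"],f["d"];P=pts(c,d);g=cv2.cvtColor(p,cv2.COLOR_RGB2HSV)
    # concrete+plate top (z 85..106) and board top
    for nm,m in (("block",(P[...,2]>80)&(P[...,2]<108)&(abs(P[...,0]-600)<190)&(abs(P[...,1]-90)<240)),
                 ("plate",(g[...,2]>200)&(g[...,1]<50)&(P[...,2]>85)&(P[...,2]<170)&(abs(P[...,0]-600)<90)&(abs(P[...,1]-90)<130)),
                 ("board",(P[...,2]>122)&(P[...,2]<138)&(abs(P[...,0]-580)<150)&(abs(P[...,1]+278)<80))):
        q=P[m][:,:2].astype(np.float32); 
        if len(q)>10:
            r=cv2.minAreaRect(q);print(c,nm,len(q),np.round(r[0],1),np.round(r[1],1),round(r[2],1),"z",np.round(np.median(P[m][:,2]),1))
    hm=(P[...,2]>145)&(abs(P[...,0]-524)<40)&(abs(P[...,1]+274)<40)
    print(c,"handle",len(P[hm]),np.round(P[hm].mean(0)),P[hm][:,2].max(), "top:",np.round(P[hm&(P[...,2]>200)].mean(0),1))
    for (x,y,w,h) in bx: out.append(cv2.resize(p[y:y+h,x:x+w,::-1],(400,300),interpolation=cv2.INTER_CUBIC) if 0 else cv2.copyMakeBorder(cv2.resize(p[y:y+h,x:x+w,::-1],None,fx=min(400/w,300/h),fy=min(400/w,300/h),interpolation=cv2.INTER_CUBIC),0,300-int(round(h*min(400/w,300/h))),0,400-int(round(w*min(400/w,300/h))),cv2.BORDER_CONSTANT))
cv2.imwrite("pics/crops.png",np.vstack([np.hstack(out[:2]),np.hstack(out[2:])]))
E
```

```text
top block 7961 [627.3  54.2] [284.6 426. ] 5.6 z 92.4
top plate 2465 [597.   91.1] [266.6 164.5] 86.7 z 100.2
top board 1563 [ 584.9 -275.9] [ 85.6 212.1] 84.6 z 129.7
top handle 112 [ 521. -267.  194.] 214.4068489384428 top: [ 523.8 -269.5  207.7]
side block 4272 [621.8  51.3] [284.7 432.5] 5.7 z 90.4
side plate 1228 [600.1  87.7] [250.6 179.5] 89.8 z 99.0
side board 1506 [ 580.6 -282.2] [ 94.5 210.6] 84.7 z 129.1
side handle 227 [ 520. -284.  184.] 212.63499466796506 top: [ 519.7 -280.6  206.9]
```

View pics/crops.png

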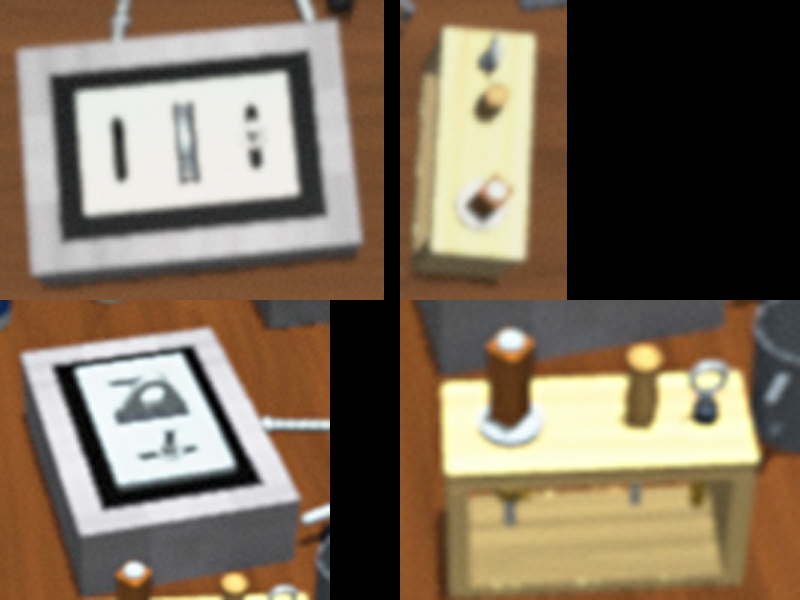

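```bash
python3 - <<'E'
from h import *
o=[]
for c,(x,y,w,h) in (("top",(402,202,32,32)),("side",(296,238,32,32))):
    p=np.load(f"{c}0.npz")["p"]; o.append(cv2.resize(p[y:y+h,x:x+w,::-1],(400,400),interpolation=cv2.INTER_CUBIC))
cv2.imwrite("pics/handle.png",np.hstack(o))
for c in ("top","side"):
    f=np.load(f"{c}0.npz");p=f["p"];g=p.min(2)
    u0,v0=proj(c,np.array([600,90,100.]));m=(g>175).astype(np.uint8)
    n,l,s,ct=cv2.connectedComponentsWithStats(m)
    b=[i for i in range(1,n) if abs(ct[i][0]-u0)<25 and abs(ct[i][1]-v0)<25 and s[i][4]>400]
    for i in b:
        cs,_=cv2.findContours((l==i).astype(np.uint8),cv2.RETR_EXTERNAL,cv2.CHAIN_APPROX_NONE)
        q=max(cs,key=cv2.contourArea)[:,0]
        W=np.array([ray(c,a,bb,100)[:2] for a,bb in q],np.float32);print(c,"plate",cv2.minAreaRect(W), s[i])
    # slot blob
    us,vs=proj(c,np.array([593,160,100.])); x,y=int(us),int(vs)
    r=16;w=np.clip(150-g[y-r:y+r+1,x-7:x+8].astype(float),0,None) if c=="top" else np.clip(150-g[y-9:y+10,x-14:x+15].astype(float),0,None)
    yy,xx=np.nonzero(w>0);ww=w[yy,xx];oy,ox=(y-r,x-7) if c=="top" else (y-9,x-14)
    W=np.array([ray(c,a+ox,b+oy,100)[:2] for a,b in zip(xx,yy)]);mu=(W*ww[:,None]).sum(0)/ww.sum()
    C=((W-mu)*ww[:,None]).T@(W-mu)/ww.sum();ev,E=np.linalg.eigh(C);print(c,"slot",mu,np.sqrt(ev),np.degrees(np.arctan(E[1,1]/E[0,1])),len(ww))
E
```

```text
top plate ((643.1561279296875, 97.33963775634766), (326.59320068359375, 334.4974670410156), 5.547582149505615) [ 239  132  113  111 2794]
top plate ((600.7431030273438, 93.54446411132812), (130.42376708984375, 219.60321044921875), 5.300495147705078) [ 258  176   73   48 2580]
top slot [594.84080533 163.23056698] [ 2.65473059 17.12691978] 5.240899908662214 79
side plate ((641.30517578125, 79.17266845703125), (328.77520751953125, 335.6724853515625), 5.521178722381592) [ 276  165  107   68 1692]
side plate ((598.3839721679688, 86.99193572998047), (131.3131866455078, 221.02708435058594), 5.311450958251953) [ 294  173   52   43 1182]
side slot [604.09638502 166.93048021] [26.37679284 43.05859037] -80.57602880462292 138
```

View pics/handle.png

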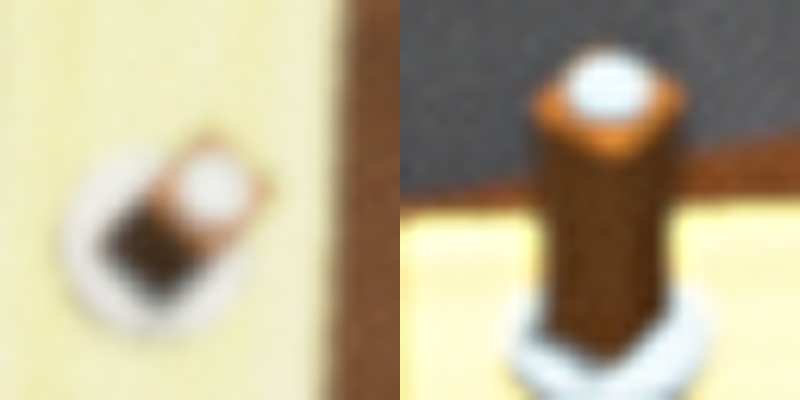

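The handle stands at about 45° to the world axes: its white cap is at top (418.5,216.5) and side (312.3,244.3). So I'll grip at tool yaw 45. Next I'll triangulate it and turn the wrist.

```bash
cat >> h.py <<'E'
def tool(d,yaw):
    c,s=np.cos(np.radians(yaw)),np.sin(np.radians(yaw)); return np.round([c*d[0]+s*d[1],s*d[0]-c*d[1],-d[2]],1)
E
python3 - <<'E'
from h import *
a=ray("top",418.5,216.5,209);b=ray("side",312.3,244.3,209);f=ray("top",413.9,221.1,138)
print(a,b,f,(a+b)/2)
t=(a+b)/2
print(tool([t[0]-135.5,t[1]+584.5,260-231.3],45.1))
E
```

```text
[ 523.897525   -270.84306919  209.        ] [ 521.95929739 -274.05043402  209.        ] [ 522.94527851 -270.39009793  138.        ] [ 522.92841119 -272.44675161  209.        ]
[494.5  54.2 -28.7]
```

>>> apply_moves(rows=[[0,0,-10,0,0,-0.187],[0,0,-10,0,0,-0.187],[0,0,-9,0,0,-0.184],[0,0,0,0,0,0],[0,0,0,0,0,0]], fingers=85, grip_force=60)

```text
time: 1.92
tool_pos: [135.5, -584.4, 259.9]
tcp_rot: [-180.0, -0.0, 44.8]
ft_force: [-0.5, -0.3, -0.5]
finger_gap: 84.8
grip_force: 0.0
```

>>> apply_moves(rows=[[49,5.2,0,0,0,0],[49,5.2,0,0,0,0],[49,5.2,0,0,0,0],[49,5.2,0,0,0,0],[49,5.2,0,0,0,0]])

```text
time: 2.55
tool_pos: [328.0, -428.2, 259.7]
tcp_rot: [-180.0, -0.0, 44.8]
ft_force: [-0.3, -0.3, -0.8]
finger_gap: 84.9
grip_force: 0.0
```

>>> apply_moves(rows=[[49,5.2,0,0,0,0],[49,5.2,0,0,0,0],[49,5.2,0,0,0,0],[40,5.2,0,0,0,0],[0,0,0,0,0,0]])

```text
time: 3.18
tool_pos: [475.5, -309.8, 259.4]
tcp_rot: [-179.9, -0.0, 45.1]
ft_force: [0.4, -0.5, 0.5]
finger_gap: 85.1
grip_force: 0.0
```

>>> apply_moves(rows=[[30,4,0,0,0,0],[29,3.5,0,0,0,0],[0,0,0,0,0,0],[0,0,0,0,0,0],[0,0,0,0,0,0]])

```text
time: 3.8
tool_pos: [520.1, -276.4, 260.2]
tcp_rot: [-180.0, 0.0, 44.9]
ft_force: [0.0, -1.4, -0.9]
finger_gap: 85.1
grip_force: 0.0
```

```bash
python3 - <<'E'
from h import *
from bench import sense
o=[]
for c,(x,y,w,h) in (("top",(370,170,80,80)),("side",(270,180,80,80))):
    p,d=eyes.snapshot(c); o.append(cv2.resize(p[y:y+h,x:x+w,::-1],(400,400),interpolation=cv2.INTER_CUBIC))
cv2.imwrite("pics/above.png",np.hstack(o)); s=sense(); print(s["tool_pos"],s["tcp_rot"])
E
```

```text
[ 520.36860273 -276.2626235   260.34542745] [1.79996400e+02 9.35450249e-03 4.49398631e+01]
```

View pics/above.png

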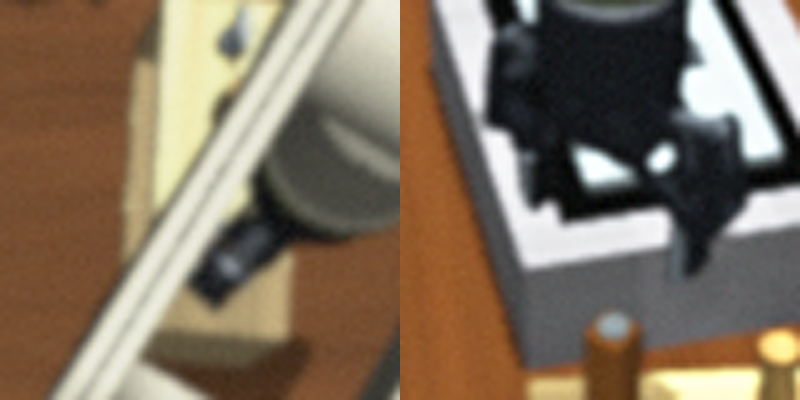

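The fingers straddle the handle: in the side crop they are at (540,200) and (690,270), with the handle at (613,325) between and below them. I'll descend and grip.

>>> apply_moves(rows=[[4,-0.5,22,0,0,0],[0,0,25,0,0,0],[0,0,25,0,0,0],[0,0,22,0,0,0],[0,0,18,0,0,0]])

```text
time: 4.53
tool_pos: [523.0, -272.6, 147.3]
tcp_rot: [-180.0, 0.0, 45.0]
ft_force: [0.3, -0.0, 0.1]
finger_gap: 85.1
grip_force: 0.0
```

>>> apply_moves(rows=[[0,0,0,0,0,0],[0,0,0,0,0,0],[0,0,0,0,0,0],[0,0,0,0,0,0],[0,0,0,0,0,0]], fingers=10, grip_force=60)

```text
time: 5.15
tool_pos: [524.1, -272.8, 149.7]
tcp_rot: [179.9, -0.0, 45.0]
ft_force: [-0.9, 0.7, 6.4]
finger_gap: 23.5
grip_force: 59.6
```

>>> apply_moves(rows=[[0,0,0,0,0,0],[0,0,0,0,0,0],[0,0,0,0,0,0],[0,0,0,0,0,0],[0,0,0,0,0,0]])

```text
time: 5.78
tool_pos: [524.1, -272.8, 149.7]
tcp_rot: [179.9, -0.0, 45.0]
ft_force: [-0.2, 0.0, 6.2]
finger_gap: 23.2
grip_force: 59.6
```

>>> apply_moves(rows=[[0,0,-10,0,0,0],[0,0,-15,0,0,0],[0,0,-15,0,0,0],[0,0,0,0,0,0],[0,0,0,0,0,0]])

```text
time: 6.4
tool_pos: [523.4, -272.3, 188.2]
tcp_rot: [-180.0, -0.0, 45.0]
ft_force: [0.5, -0.1, -2.6]
finger_gap: 23.3
grip_force: 58.9
```

>>> apply_moves(rows=[[0,0,-25,0,0,0],[0,0,-25,0,0,0],[0,0,-30,0,0,0],[0,0,-30,0,0,0],[0,0,0,0,0,0]])

```text
time: 7.02
tool_pos: [524.4, -273.0, 300.6]
tcp_rot: [179.8, -0.1, 45.0]
ft_force: [0.5, -0.4, -1.5]
finger_gap: 23.5
grip_force: 59.0
```

>>> apply_moves(rows=[[35,-25,0,0,0,0],[44,-32,0,0,0,0],[44,-32,0,0,0,0],[44,-32,0,0,0,0],[44,-32,0,0,0,0]])

```text
time: 7.65
tool_pos: [563.6, -13.2, 295.7]
tcp_rot: [-179.9, 0.1, 45.0]
ft_force: [1.9, 0.3, -1.1]
finger_gap: 23.6
grip_force: 59.2
```

>>> apply_moves(rows=[[44,-32,0,0,0,0],[44,-32,0,0,0,0],[40,-29,0,0,0,0],[0,0,0,0,0,0],[0,0,0,0,0,0]])

```text
time: 8.28
tool_pos: [588.4, 141.2, 296.2]
tcp_rot: [-179.9, 0.2, 45.1]
ft_force: [0.1, -0.5, -0.8]
finger_gap: 23.8
grip_force: 59.2
```

>>> apply_moves(rows=[[16.5,-10,10,0,0,0],[0,0,20,0,0,0],[0,0,20,0,0,0],[0,0,8,0,0,0],[0,0,0,0,0,0]])

```text
time: 8.9
tool_pos: [593.1, 159.6, 239.0]
tcp_rot: [-179.9, 0.1, 45.0]
ft_force: [-0.2, 0.8, -1.3]
finger_gap: 23.0
grip_force: 59.3
```

```bash
python3 - <<'E'
from h import *
from bench import sense,models
o=[]
for c,(x,y,w,h) in (("top",(230,150,100,100)),("side",(270,120,100,100))):
    p,d=eyes.snapshot(c); o.append(cv2.resize(p[y:y+h,x:x+w,::-1],(400,400),interpolation=cv2.INTER_CUBIC))
    print(c,[(np.round(r["xyz"],1),round(r["confidence"],2)) for r in models.place_of("gauge",c)[:2]])
    print(c,[(np.round(r["xyz"],1),round(r["confidence"],2)) for r in models.place_of("slot_pos",c)[:2]])
cv2.imwrite("pics/slot.png",np.hstack(o)); s=sense(); print(s["tool_pos"],s["tcp_rot"],s["ft_force"])
E
```

```text
top [(array([597.1,  91.6,  91.3]), 0.55), (array([596.3, 155.8, 112.9]), 0.49)]
top [(array([591.6, 159.5,  91.7]), 0.87)]
side [(array([594.4, 159.3, 119.1]), 0.65)]
side [(array([589.8, 160.2,  87. ]), 0.74)]
[594.09782905 160.1039221  241.28051018] [ 1.79949486e+02 -7.43858718e-02  4.50192242e+01] [ 0.42951428 -0.69901456 -1.39548005]
```

View pics/slot.png

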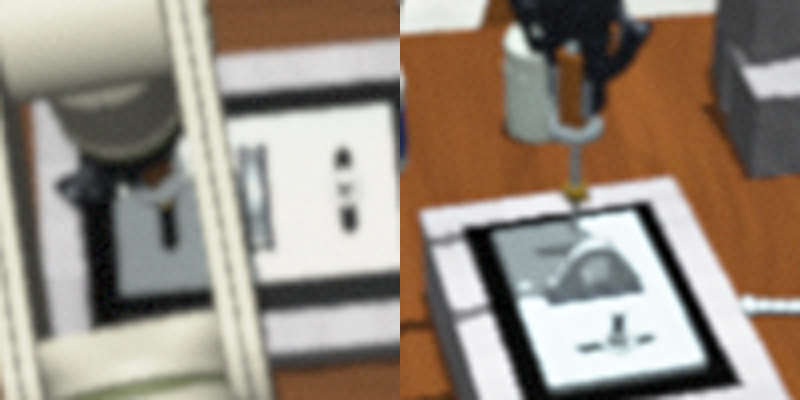

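The side crop shows the rod hanging upright over the slot end, with the collar low on the rod at (575,190). I'll lower it and feel for contact.

>>> apply_moves(rows=[[0,0,6,0,0,0],[0,0,6,0,0,0],[0,0,5,0,0,0],[0,0,4,0,0,0],[0,0,0,0,0,0]])

```text
time: 9.82
tool_pos: [593.4, 160.0, 218.7]
tcp_rot: [-180.0, 0.0, 45.0]
ft_force: [0.1, 0.1, -1.4]
finger_gap: 23.5
grip_force: 59.3
```

>>> apply_moves(rows=[[0,0,2,0,0,0],[0,0,2,0,0,0],[0,0,2,0,0,0],[0,0,0,0,0,0],[0,0,0,0,0,0]])

```text
time: 10.45
tool_pos: [593.6, 160.1, 213.3]
tcp_rot: [-180.0, -0.0, 45.0]
ft_force: [-0.3, -0.2, -1.2]
finger_gap: 23.6
grip_force: 59.6
```

>>> apply_moves(rows=[[0,0,1,0,0,0],[0,0,1,0,0,0],[0,0,1,0,0,0],[0,0,1,0,0,0],[0,0,0,0,0,0]])

```text
time: 11.08
tool_pos: [594.3, 160.3, 212.4]
tcp_rot: [179.9, -0.1, 45.0]
ft_force: [-4.6, -0.0, 14.7]
finger_gap: 23.4
grip_force: 61.5
```

The tip is on the floor, and the small −x force hints that the hole is on the −x side. I'll ease the preload and slide that way.

>>> apply_moves(rows=[[0,0,-1,0,0,0],[-1.5,-1.3,0,0,0,0],[-1.5,-1.3,0,0,0,0],[-1.5,-1.3,0,0,0,0],[0,0,0,0,0,0]])

```text
time: 11.7
tool_pos: [589.7, 159.8, 212.7]
tcp_rot: [179.8, -0.3, 45.0]
ft_force: [3.1, -0.0, 6.8]
finger_gap: 23.5
grip_force: 60.4
```

>>> apply_moves(rows=[[-2.3,-1.9,0,0,0,0],[-2.3,-1.9,0,0,0,0],[-2.3,-1.9,0,0,0,0],[-2.3,-1.9,0,0,0,0],[0,0,0,0,0,0]])

```text
time: 12.32
tool_pos: [577.4, 158.9, 212.7]
tcp_rot: [179.8, -0.2, 45.0]
ft_force: [2.4, 0.5, 7.9]
finger_gap: 23.2
grip_force: 60.6
```

>>> apply_moves(rows=[[-2.3,-1.9,0,0,0,0],[-2.3,-1.9,0,0,0,0],[-2.3,-1.9,0,0,0,0],[0,0,0,0,0,0],[0,0,0,0,0,0]])

```text
time: 12.95
tool_pos: [568.4, 158.0, 212.7]
tcp_rot: [179.9, -0.2, 45.0]
ft_force: [0.6, 0.6, 7.4]
finger_gap: 23.3
grip_force: 60.6
```

>>> apply_moves(rows=[[0,0,1.5,0,0,0],[2.3,1.9,0,0,0,0],[2.3,1.9,0,0,0,0],[2.3,1.9,0,0,0,0],[2.3,1.9,0,0,0,0]], grip_force=90)

```text
time: 13.58
tool_pos: [577.6, 160.3, 211.9]
tcp_rot: [-179.8, -0.0, 45.1]
ft_force: [-8.3, 6.8, 18.8]
finger_gap: 23.4
grip_force: 86.4
```

>>> apply_moves(rows=[[2.3,1.9,0,0,0,0],[2.3,1.9,0,0,0,0],[2.3,1.9,0,0,0,0],[2.3,1.9,0,0,0,0],[0,0,0,0,0,0]])

```text
time: 14.2
tool_pos: [589.1, 163.4, 211.3]
tcp_rot: [-179.7, -0.1, 45.1]
ft_force: [-12.0, 10.2, 17.5]
finger_gap: 22.9
grip_force: 86.8
```

```bash
python3 - <<'E'
from h import *
from bench import sense
p,d=eyes.snapshot("side"); x,y,w,h=295,125,80,80
cv2.imwrite("pics/tilt.png",cv2.resize(p[y:y+h,x:x+w,::-1],(560,560),interpolation=cv2.INTER_CUBIC)); s=sense(); print(s["tool_pos"],s["tcp_rot"],s["ft_force"],s["wrist_torque"])
t=np.array([593,160,90.])
for q in ([593,160,100],[593,160,190],[577,158,100],[577,158,202]): print(q,(proj("side",np.array(q,float))-[x-.5,y-.5])*7)
E
```

```text
[589.21448345 163.43021412 211.3220129 ] [-1.79692743e+02 -1.66841891e-01  4.51231763e+01] [-10.03146732  10.53220055  18.04645854] [ 2.97031789  3.42912615 -0.22221987]
[593, 160, 100] [132.45979466 394.00344727]
[593, 160, 190] [133.23658875 244.27376562]
[577, 158, 100] [101.76418758 398.99498455]
[577, 158, 202] [101.40477474 228.27571794]
```

View pics/tilt.png

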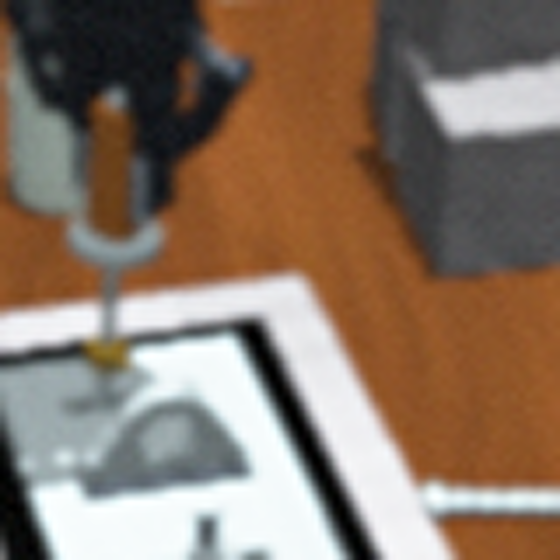

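The gauge leans about 4° in the grip: flange at (115,240), collar at (108,353). Its tip was dragged back by friction, because the handle can pivot about the pad axis. I'll straighten it with the tip held down, then probe by hops instead of dragging.

>>> apply_moves(rows=[[-2.5,0,0,0,0,0],[-2.5,0,0,0,0,0],[-2.5,0,0,0,0,0],[-2.5,0,0,0,0,0],[0,0,0,0,0,0]])

```text
time: 14.88
tool_pos: [584.0, 157.9, 212.0]
tcp_rot: [-179.8, -0.5, 45.2]
ft_force: [-3.4, 16.8, 12.1]
finger_gap: 23.0
grip_force: 85.2
```

```bash
cat > tilt.py <<'E'
from h import *
from bench import sense
p,d=eyes.snapshot("side"); s=sense(); T=s["tool_pos"]
print(np.round(T,1),np.round(s["ft_force"],1))
# rod centreline column by row: flange & collar masks
hsv=cv2.cvtColor(p,cv2.COLOR_RGB2HSV); P=pts("side",d)
u0,v0=proj("side",T); 
near=(abs(P[...,0]-T[0])<45)&(abs(P[...,1]-T[1])<45)&(P[...,2]<T[2]+20)
m=near&(P[...,2]>104)
for z in range(102,int(T[2])+10,6):
    q=P[m&(abs(P[...,2]-z)<3)&(np.hypot(P[...,0]-T[0],P[...,1]-T[1])<28)]
    if len(q)>2: print(z,len(q),np.round((q[:,:2].min(0)+q[:,:2].max(0))/2,1))
E
python3 tilt.py
```

```text
[584.1 157.9 212. ] [-4.2 15.3 12.4]
108 5 [576.1 150.7]
114 4 [576.  152.4]
126 7 [577.7 150. ]
132 14 [577.6 147.5]
138 12 [575.4 147.7]
144 4 [577.5 150.1]
156 3 [577.2 148.7]
168 5 [577.7 148.2]
192 10 [578.9 140.3]
198 33 [581.1 151. ]
204 20 [578.  148.2]
210 16 [582.5 145.8]
216 9 [577.5 149.9]
```

>>> apply_moves(rows=[[0,0,-3,0,0,0],[0,0,-3,0,0,0],[0,0,-2,0,0,0],[0,0,0,0,0,0],[0,0,0,0,0,0]])

```text
time: 15.55
tool_pos: [581.9, 156.1, 215.1]
tcp_rot: [-179.6, -0.0, 45.1]
ft_force: [-1.6, 10.9, -6.1]
finger_gap: 23.0
grip_force: 84.1
```

```bash
python3 tilt.py|head -1; python3 -c "
from bench import sense;s=sense();print(s['wrist_torque'],s['tcp_rot'])"
```

```text
[581.9 156.1 215.2] [-2.6 10.9 -5.7]
[ 3.28169773  0.65485712 -0.06383056] [-1.79626693e+02 -4.76193802e-02  4.51252523e+01]
```

>>> apply_moves(rows=[[1,-1,0,0,0,0],[1,-1,0,0,0,0],[1,-1,0,0,0,0],[0,0,0,0,0,0],[0,0,0,0,0,0]])

```text
time: 16.23
tool_pos: [583.0, 157.7, 216.1]
tcp_rot: [-179.9, 0.0, 45.0]
ft_force: [-1.0, 5.0, -4.7]
finger_gap: 23.0
grip_force: 84.6
```

```bash
python3 tilt.py
```

```text
[583.  157.7 216.2] [-1.5  5.4 -5.6]
114 3 [577.3 151.2]
120 3 [577.6 150.6]
126 4 [575.6 149.2]
132 10 [580.7 150.2]
138 15 [577.  152.7]
144 5 [577.9 150. ]
150 4 [577.5 149.8]
162 3 [577.3 149.1]
168 4 [577.9 152.8]
174 3 [578. 152.]
198 17 [577.8 148.4]
204 38 [578.5 150.5]
210 13 [571.4 144.5]
216 12 [578.5 145.6]
222 17 [578.  151.6]
```

>>> apply_moves(rows=[[1,-1,0,0,0,0],[1,-1,0,0,0,0],[1,-1,0,0,0,0],[0,0,0,0,0,0],[0,0,0,0,0,0]])

```text
time: 16.9
tool_pos: [583.7, 161.1, 217.0]
tcp_rot: [180.0, -0.0, 45.0]
ft_force: [-0.2, -0.3, -1.9]
finger_gap: 22.9
grip_force: 85.9
```

>>> apply_moves(rows=[[0.4,-0.4,2,0,0,0],[0,0,2,0,0,0],[0,0,2,0,0,0],[0,0,1.5,0,0,0],[0,0,0,0,0,0]])

```text
time: 17.52
tool_pos: [584.2, 162.2, 212.1]
tcp_rot: [179.9, -0.1, 45.0]
ft_force: [-5.3, 0.2, 13.7]
finger_gap: 22.9
grip_force: 87.7
```

>>> apply_moves(rows=[[0,0,-5.5,0,0,0],[3.8,3.2,0,0,0,0],[0,0,3,0,0,0],[0,0,2.5,0,0,0],[0,0,0,0,0,0]])

```text
time: 18.15
tool_pos: [589.6, 162.6, 212.0]
tcp_rot: [179.9, -0.2, 45.0]
ft_force: [-3.0, -0.1, 15.5]
finger_gap: 23.2
grip_force: 87.9
```

>>> apply_moves(rows=[[0,0,-5.5,0,0,0],[3.8,3.2,0,0,0,0],[0,0,3,0,0,0],[0,0,2.5,0,0,0],[0,0,0,0,0,0]])

```text
time: 18.77
tool_pos: [594.5, 163.0, 212.0]
tcp_rot: [179.9, -0.2, 45.0]
ft_force: [-3.3, -0.4, 15.5]
finger_gap: 22.9
grip_force: 88.0
```

>>> apply_moves(rows=[[0,0,-5.5,0,0,0],[3.8,3.2,0,0,0,0],[0,0,3,0,0,0],[0,0,2.5,0,0,0],[0,0,0,0,0,0]])

```text
time: 19.4
tool_pos: [599.4, 163.4, 212.0]
tcp_rot: [179.9, -0.2, 45.0]
ft_force: [-3.4, -0.9, 15.8]
finger_gap: 23.0
grip_force: 88.0
```

>>> apply_moves(rows=[[0,0,-5.5,0,0,0],[3.8,3.2,0,0,0,0],[0,0,3,0,0,0],[0,0,2.5,0,0,0],[0,0,0,0,0,0]])

```text
time: 20.02
tool_pos: [604.4, 163.9, 212.0]
tcp_rot: [179.9, -0.2, 45.0]
ft_force: [-4.9, -0.0, 15.1]
finger_gap: 23.2
grip_force: 88.0
```

>>> apply_moves(rows=[[0,0,-5.5,0,0,0],[3.8,3.2,0,0,0,0],[0,0,3,0,0,0],[0,0,2.5,0,0,0],[0,0,0,0,0,0]])

```text
time: 20.65
tool_pos: [609.4, 164.2, 211.9]
tcp_rot: [179.9, -0.2, 45.0]
ft_force: [-3.0, -0.5, 15.8]
finger_gap: 22.9
grip_force: 88.0
```

>>> apply_moves(rows=[[0,0,-5.5,0,0,0],[3.8,3.2,0,0,0,0],[0,0,3,0,0,0],[0,0,2.5,0,0,0],[0,0,0,0,0,0]])

```text
time: 21.28
tool_pos: [613.3, 164.4, 208.5]
tcp_rot: [-180.0, 0.0, 45.0]
ft_force: [2.4, -0.1, -3.0]
finger_gap: 23.2
grip_force: 86.0
```

>>> apply_moves(rows=[[0,0,-5.5,0,0,0],[3.8,3.2,0,0,0,0],[0,0,3,0,0,0],[0,0,2.5,0,0,0],[0,0,0,0,0,0]])

```text
time: 21.9
tool_pos: [617.8, 164.8, 208.6]
tcp_rot: [-180.0, 0.1, 45.0]
ft_force: [-0.3, -0.4, -1.3]
finger_gap: 23.0
grip_force: 86.3
```

It drops in at TCP x ≈ 613–618. I'll push down now.

>>> apply_moves(rows=[[0,0,3,0,0,0],[0,0,4,0,0,0],[0,0,4,0,0,0],[0,0,4,0,0,0],[0,0,0,0,0,0]])

```text
time: 22.52
tool_pos: [617.9, 164.8, 193.6]
tcp_rot: [-180.0, 0.0, 45.0]
ft_force: [-1.2, 0.6, -0.9]
finger_gap: 23.3
grip_force: 86.3
```

>>> apply_moves(rows=[[0,0,5,0,0,0],[0,0,5,0,0,0],[0,0,5,0,0,0],[0,0,5,0,0,0],[0,0,0,0,0,0]])

```text
time: 23.15
tool_pos: [617.9, 164.8, 173.5]
tcp_rot: [-180.0, 0.0, 45.0]
ft_force: [-0.3, -0.5, -1.8]
finger_gap: 22.8
grip_force: 86.4
```

>>> apply_moves(rows=[[0,0,4,0,0,0],[0,0,4,0,0,0],[0,0,4,0,0,0],[0,0,0,0,0,0],[0,0,0,0,0,0]])

```text
time: 23.78
tool_pos: [618.2, 164.9, 162.0]
tcp_rot: [-180.0, 0.0, 45.0]
ft_force: [0.3, -0.1, -1.3]
finger_gap: 23.0
grip_force: 86.6
```

>>> apply_moves(rows=[[0,0,3,0,0,0],[0,0,3,0,0,0],[0,0,2,0,0,0],[0,0,0,0,0,0],[0,0,0,0,0,0]])

```text
time: 24.4
tool_pos: [618.1, 164.8, 154.1]
tcp_rot: [-180.0, 0.0, 45.0]
ft_force: [0.8, 0.4, -2.2]
finger_gap: 23.1
grip_force: 86.5
```

```bash
python3 - <<'E'
from h import *
from bench import sense
p,d=eyes.snapshot("side"); x,y,w,h=285,125,90,90
cv2.imwrite("pics/deep.png",cv2.resize(p[y:y+h,x:x+w,::-1],(540,540),interpolation=cv2.INTER_CUBIC)); s=sense(); print(s["tool_pos"],s["ft_force"])
E
```

```text
[618.09539842 164.85805452 154.09801704] [-0.5437076   0.64132613 -1.37584242]
```

View pics/deep.png

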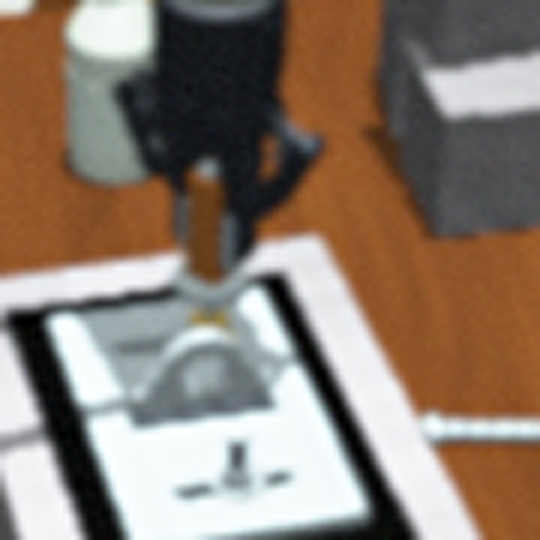

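The picture shows the rod deep in the slot, with the collar at (210,318) close below the flange at (210,285). I'll carry on to the bottom.

>>> apply_moves(rows=[[0,0,1,0,0,0],[0,0,1,0,0,0],[0,0,1,0,0,0],[0,0,1,0,0,0],[0,0,0,0,0,0]])

```text
time: 25.08
tool_pos: [618.6, 165.1, 152.2]
tcp_rot: [180.0, -0.1, 45.0]
ft_force: [-4.9, -0.3, 10.5]
finger_gap: 23.0
grip_force: 87.8
```

>>> apply_moves(rows=[[0,0,1,0,0,0],[0,0,0,0,0,0],[0,0,0,0,0,0],[0,0,0,0,0,0],[0,0,0,0,0,0]])

```text
time: 25.7
tool_pos: [618.8, 165.2, 152.0]
tcp_rot: [179.9, -0.1, 45.0]
ft_force: [-6.2, -0.6, 14.8]
finger_gap: 23.2
grip_force: 88.2
```

>>> apply_moves(rows=[[0,0,-5,0,0,0],[0,0,-10,0,0,0],[0,0,-15,0,0,0],[0,0,-15,0,0,0],[0,0,-15,0,0,0]])

```text
time: 26.32
tool_pos: [618.5, 164.9, 210.8]
tcp_rot: [180.0, -0.0, 45.0]
ft_force: [0.2, -0.3, -1.8]
finger_gap: 22.8
grip_force: 86.4
```

>>> apply_moves(rows=[[0,0,-15,0,0,0],[0,0,-20,0,0,0],[0,0,-25,0,0,0],[0,0,-25,0,0,0],[0,0,-7,0,0,0]])

```text
time: 26.95
tool_pos: [619.2, 165.1, 304.5]
tcp_rot: [179.9, -0.2, 45.0]
ft_force: [0.2, -0.5, -1.7]
finger_gap: 22.6
grip_force: 86.5
```

>>> apply_moves(rows=[[-37,24,-3,0,0,0],[-46,30,-2,0,0,0],[-46,30,0,0,0,0],[-46,30,0,0,0,0],[-46,30,0,0,0,0]])

```text
time: 27.58
tool_pos: [563.0, -94.8, 305.7]
tcp_rot: [-180.0, 0.0, 45.0]
ft_force: [0.7, -0.4, -1.8]
finger_gap: 23.1
grip_force: 86.5
```

>>> apply_moves(rows=[[-46,30,0,0,0,0],[-46,30,0,0,0,0],[-46,30,0,0,0,0],[-14,8,0,0,0,0],[0,0,0,0,0,0]])

```text
time: 28.2
tool_pos: [525.3, -270.6, 305.7]
tcp_rot: [-179.9, 0.0, 44.9]
ft_force: [0.5, 0.8, -1.9]
finger_gap: 22.7
grip_force: 86.5
```

>>> apply_moves(rows=[[1,0,12,0,0,0],[0,0,14,0,0,0],[0,0,12,0,0,0],[0,0,0,0,0,0],[0,0,0,0,0,0]])

```text
time: 28.82
tool_pos: [526.6, -269.2, 268.5]
tcp_rot: [180.0, -0.0, 45.0]
ft_force: [0.1, -0.2, -1.6]
finger_gap: 23.0
grip_force: 86.5
```

```bash
python3 - <<'E'
from h import *
from bench import sense,models
p,d=eyes.snapshot("side"); x,y,w,h=270,180,100,110
cv2.imwrite("pics/back.png",cv2.resize(p[y:y+h,x:x+w,::-1],(540,594),interpolation=cv2.INTER_CUBIC)); s=sense(); print(s["tool_pos"],s["ft_force"])
for n in ("gauge","stand_hole"): print(n,[(np.round(r["xyz"],1),round(r["confidence"],2)) for r in models.place_of(n,"side")[:2]])
P=pts("side",d);m=(P[...,2]>132)&(abs(P[...,0]-524)<40)&(abs(P[...,1]+273)<40)
for z in range(135,262,8):
    q=P[m&(abs(P[...,2]-z)<4)]
    if len(q)>2: print(z,len(q),np.round((q[:,:2].min(0)+q[:,:2].max(0))/2,1))
for q in ([523,-272.5,130],[523,-272.5,140],[523,-272.5,240]): print(q,(proj("side",np.array(q,float))-[x-.5,y-.5])*5.4)
E
```

```text
[ 526.76821179 -269.3643504   268.89748187] [-0.62792243 -0.0400146  -0.75862089]
gauge [(array([605.2,  16.7,  90.4]), 0.7), (array([ 523.5, -271.3,  145.2]), 0.62)]
stand_hole [(array([ 516.9, -273.4,  135.9]), 0.66)]
135 27 [ 525.5 -275.6]
151 8 [ 520.8 -277. ]
159 5 [ 521.2 -275.5]
167 6 [ 521.2 -275.9]
175 5 [ 521.  -277.6]
183 8 [ 520.8 -277.1]
191 6 [ 520.9 -276.9]
199 8 [ 520.8 -275.9]
207 4 [ 521.1 -276.3]
215 5 [ 519.  -279.6]
223 28 [ 524.3 -278.4]
231 18 [ 521.8 -280.1]
247 11 [ 522.8 -287. ]
255 99 [ 522.4 -276.8]
[523, -272.5, 130] [232.25671767 460.2934329 ]
[523, -272.5, 140] [232.31554449 446.50592974]
[523, -272.5, 240] [232.93739568 300.75989794]
```

View pics/back.png

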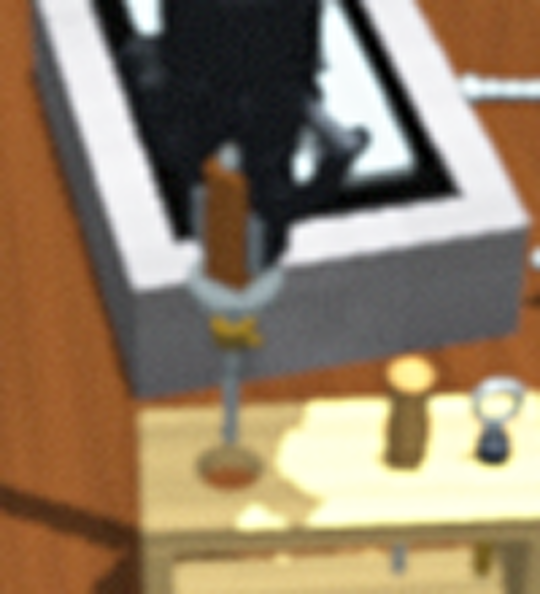

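The hole's ellipse is at (230,466), and the tip at (229,445) is right above it. The collar is high on the rod at (235,330). I'll lower it.

>>> apply_moves(rows=[[0,0,12,0,0,0],[0,0,15,0,0,0],[0,0,15,0,0,0],[0,0,15,0,0,0],[0,0,0,0,0,0]])

```text
time: 29.6
tool_pos: [525.4, -268.7, 208.9]
tcp_rot: [-179.8, 0.0, 45.0]
ft_force: [0.5, 0.7, -1.3]
finger_gap: 23.0
grip_force: 86.5
```

>>> apply_moves(rows=[[0,0,5,0,0,0],[0,0,5,0,0,0],[0,0,5,0,0,0],[0,0,4,0,0,0],[0,0,0,0,0,0]])

```text
time: 30.22
tool_pos: [526.3, -269.2, 191.8]
tcp_rot: [-180.0, 0.0, 45.0]
ft_force: [0.6, -0.3, -1.8]
finger_gap: 23.1
grip_force: 86.5
```

>>> apply_moves(rows=[[-2.5,0,0,0,0,0],[0,0,4,0,0,0],[0,0,4,0,0,0],[0,0,3,0,0,0],[0,0,0,0,0,0]])

```text
time: 30.85
tool_pos: [524.5, -270.9, 180.8]
tcp_rot: [-180.0, 0.0, 45.0]
ft_force: [-0.3, -0.5, -1.5]
finger_gap: 22.8
grip_force: 86.5
```

```bash
python3 - <<'E'
from h import *
from bench import sense
p,d=eyes.snapshot("side"); x,y,w,h=290,215,50,65
cv2.imwrite("pics/in.png",cv2.resize(p[y:y+h,x:x+w,::-1],(460,598),interpolation=cv2.INTER_CUBIC)); s=sense(); print(s["tool_pos"],s["ft_force"])
E
```

```text
[ 524.61978589 -270.98128485  181.04447761] [-0.09026256  0.55904111 -1.6121599 ]
```

View pics/in.png

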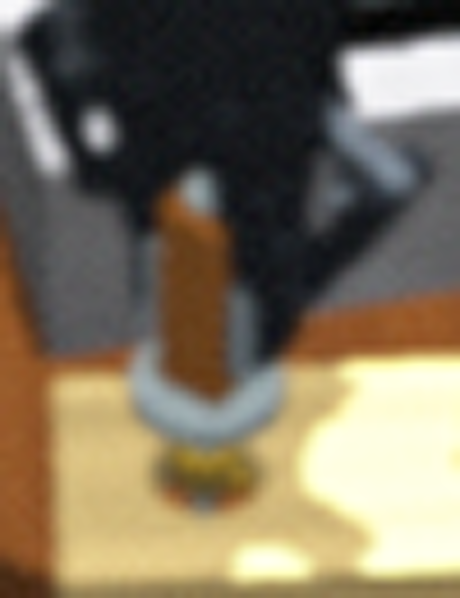

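The collar is entering the hole near its centre: the collar is at (207,465) in the hole's ellipse at (205,482), with no contact force.

>>> apply_moves(rows=[[0,0,5,0,0,0],[0,0,6,0,0,0],[0,0,6,0,0,0],[0,0,6,0,0,0],[0,0,0,0,0,0]])

```text
time: 31.52
tool_pos: [524.3, -270.8, 157.3]
tcp_rot: [-179.9, 0.0, 45.0]
ft_force: [-0.3, 0.2, -2.2]
finger_gap: 23.0
grip_force: 86.5
```

>>> apply_moves(rows=[[0,0,3,0,0,0],[0,0,2,0,0,0],[0,0,2,0,0,0],[0,0,2,0,0,0],[0,0,0,0,0,0]])

```text
time: 32.15
tool_pos: [524.8, -271.2, 149.7]
tcp_rot: [180.0, -0.0, 45.0]
ft_force: [-1.6, 1.1, 1.4]
finger_gap: 22.9
grip_force: 87.0
```

Flange contact. I'll press a little to square it up, then open.

>>> apply_moves(rows=[[0,0,1.5,0,0,0],[0,0,1,0,0,0],[0,0,0,0,0,0],[0,0,0,0,0,0],[0,0,0,0,0,0]], grip_force=40)

```text
time: 32.78
tool_pos: [524.8, -271.2, 149.5]
tcp_rot: [179.9, -0.0, 45.0]
ft_force: [-10.5, 4.6, 18.3]
finger_gap: 22.7
grip_force: 88.9
```

>>> apply_moves(rows=[[0,0,0,0,0,0],[0,0,0,0,0,0],[0,0,0,0,0,0],[0,0,0,0,0,0],[0,0,0,0,0,0]], fingers=60)

```text
time: 33.4
tool_pos: [524.7, -271.1, 146.6]
tcp_rot: [-180.0, 0.0, 45.0]
ft_force: [0.1, 0.7, -0.2]
finger_gap: 59.7
grip_force: 0.0
```

>>> apply_moves(rows=[[0,0,-10,0,0,0],[0,0,-20,0,0,0],[0,0,-30,0,0,0],[0,0,-30,0,0,0],[0,0,-30,0,0,0]])

```text
time: 34.02
tool_pos: [525.0, -271.3, 269.9]
tcp_rot: [179.9, -0.0, 45.0]
ft_force: [0.7, 0.0, 0.3]
finger_gap: 60.0
grip_force: 0.0
```

```bash
python3 - <<'E'
from h import *
from bench import models
d0=np.load("side0.npz")["d"]; p,d=eyes.snapshot("side")
for dd in (d0,d):
    P=pts("side",dd);m=(P[...,2]>132)&(P[...,2]<218)&(np.hypot(P[...,0]-521,P[...,1]+279)<32)
    print([(z,np.round((lambda q:(q[:,0].min()+q[:,0].max())/2)(P[m&(abs(P[...,2]-z)<5)]),1),np.round(P[m&(abs(P[...,2]-z)<5)][:,1].mean(),1)) for z in (140,160,175,190,205)],P[m][:,2].max())
for n in ("gauge","awl"):print(n,[(np.round(r["xyz"],1),round(r["confidence"],2)) for r in models.place_of(n,"side")[:2]])
E
```

```text
[(140, np.float64(520.1), np.float64(-285.2)), (160, np.float64(520.6), np.float64(-285.0)), (175, np.float64(520.4), np.float64(-285.5)), (190, np.float64(520.5), np.float64(-286.0)), (205, np.float64(520.7), np.float64(-281.2))] 212.63499466796506
[(140, np.float64(521.8), np.float64(-284.9)), (160, np.float64(522.3), np.float64(-283.9)), (175, np.float64(522.0), np.float64(-284.4)), (190, np.float64(521.9), np.float64(-284.4)), (205, np.float64(522.2), np.float64(-280.6))] 213.73982702665973
gauge [(array([ 525. , -272.3,   29.5]), 0.62), (array([ 612.1, -279.8,  131.4]), 0.31)]
awl [(array([ 611.7, -281.1,  129.3]), 0.75)]
```

The gauge is upright and home, within about 2 mm of where it started.

```bash
python3 -c "
from bench import job;print(job.hand_in())"
```

```text
the job is handed in; nothing more can be done
None
```

I found the hidden hole near the slot's +x end and bottomed the gauge at about 60 mm, so the collar should read about 45 mm by the depth I measured. The gauge is back upright in its stand hole, within about 2 mm of where it started, and the job is handed in; no verdict came back.

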